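# Refit the burner cap and the knob of a washed gas hob and hold the knob in

## Robot

A 6-joint arm with a two-finger parallel gripper is mounted at the origin on a cart in front of the work surface, level with it; the furniture and walls round the work are solid. World frame = base frame: x ahead of the robot, y to its left, z up, the work surface at z = 0. Lengths are in m, angles in degrees, forces in N, time in s.
With the tool pointing down it reaches from about 0.4 to 0.825 m from the base axis. Payload 7 kg.
Tool frame: the origin (TCP) lies midway between the tips of the shut fingers; the grasp point (between the pads) lies r.grip_depth behind it (r.grip_depth is the distance from the TCP to the grasp point, in m); z points along the fingers, y is the line along which they close (so a half turn about z gives the same grasp; the last joint's range is limited). The gripper opens to 88 mm and grips with 3 to 60 N. Pads are 19 mm wide; open, the fingers measure 130 mm over their backs; the gripper's body (78 mm by 193 mm) begins 47 mm behind the grasp point.
Start: joints at [87.382, 20.546, 0.682, 0, -70.136, -16.507], TCP at [0.221, 0.638, 0.227] pointing down, gripper open.
Joint ranges: [-176.03, 176.03], [-82.01, 121.73], [-58.28, 71.71], [-173.87, 95.51], [-174.79, -0.11], [-173.66, 173.66]. Speed limits (degrees/s): [136.94, 136.94, 172.46, 180, 180, 180].

## Interface

Orientations are given as [roll, pitch, yaw] about the fixed x, y, z axes, in that order (R = Rz(yaw) Ry(pitch) Rx(roll)).
In Python, from plant import r, vision, job gives the robot as it stands (r), with the cameras (vision) and the job (job).
- The arm moves only by the tool nudge_tcp, called after "Request:" by a JSON object that holds its "name" and its "arguments", one argument or row to a line. Schema: {"type":"object","properties":{"plan":{"type":"object","properties":{"sx":{"type":"array","items":{"type":"number"},"minItems":1,"maxItems":12},"sy":{"type":"array","items":{"type":"number"},"minItems":1,"maxItems":12},"sz":{"type":"array","items":{"type":"number"},"minItems":1,"maxItems":12},"drx":{"type":"array","items":{"type":"number"},"minItems":1,"maxItems":12},"dry":{"type":"array","items":{"type":"number"},"minItems":1,"maxItems":12},"drz":{"type":"array","items":{"type":"number"},"minItems":1,"maxItems":12}},"additionalProperties":false,"required":["sx","sy","sz","drx","dry","drz"]},"jaw":{"type":"number"},"squeeze":{"type":"number"},"only":{"type":"string"},"quiet":{"type":"boolean"},"lines":{"type":"string"}},"required":["plan"],"additionalProperties":false}. plan is an object with one list for each field, all of the same length, 1 to 12, a row being the entries at one place: sx, sy, sz (the shift in m), drx, dry, drz (a rotation vector in degrees); each row is the pose to reach, as a shift and turn from the pose commanded when the call began, along the tool's axes at that moment; what a row does not reach only later rows make up. A row lasts 1/12 s, in which the tool goes at most 0.0417 m and 7.16 degrees, less where a joint would pass 70% of its speed; a pose out of reach is approached as far as the arm can. jaw is the finger opening in m, set as the call begins (left out keeps the last). The fingers move at their own pace and stop on an object; squeeze is the grip in N (left out, the last holds). Time passes only in rows, so rows that do not move let the fingers close. The tool returns the time, the measured TCP pose, the force, the opening and the grip force at its end. only (a regular expression) keeps the lines of the reply that match it, lines (a string "A,B") keeps lines A to B, and quiet returns only ok. Input that does not fit is refused with a message, and nothing moves.
- r.get_state(): the state, without advancing time (a new reading comes with each control period).
- vision.capture(name): name is "scene" or "top" or "wrist"; returns a dict with "frame" (420x560x3 uint8, red, green, blue), "z_map" (420x560 float32, m along the optical axis (not along the pixel's ray), 0 where there is no reading), "fx", "fy", "cx", "cy" (pixels), "cam_to_world" (4x4, takes a point from camera to world coordinates). Camera axes: x right, y down, z forward; pixel columns grow to the right and rows downward; lengths in m; the calibration is good to about 2 mm. A picture is of the moment at which its call begins.
- job.close_job(): hands the job in; it is judged then, once.
The state is a dict: "time_s": time; "joints": joint angles; "qd": joint speeds; "joint_torque": joint torques, N m; "tcp_pos": TCP position; "eef_rot": TCP orientation; "contact_force": force on the tool from outside, world axes, zero at the start; "moment": the same for the moment, N m; "gripper_width": finger opening in m; "gripper_force": force on a finger pad.
Only numpy, scipy, OpenCV 4.12 (cv2) and the standard library are available. Lean on these libraries where they do the work, as an engineer would, in place of code of your own. Each camera call takes 0.05 s, during which the arm holds its last target. There are 200 camera calls.

## Task

The small gas hob has been washed and its loose parts lie in the steel tray beside it. Lower the round burner cap (do not drop it) into the recess on top of the burner until it lies flat and fully down, and let go of it; then take the knob, turn it so that the flat in its bore meets the flat of the valve stem, push it fully onto the stem and press the stem in against its spring as you would to light the burner. Finish while still holding the knob pressed in like that, and leave the other things where they are.

Things in the scene. Friction and masses are not known exactly. Their poses are not given: they have to be found in the camera images.
- hob: Single-burner gas hob of bare steel, 200 mm deep (x) by 290 mm wide (y), deck 60 mm up, standing fast. Origin under its centre on the worktop, z up. Burner on its left half at (+5, +50) mm in this frame, valve stem on its right at (-30, -95) mm. A thin igniter pin 14 mm high stands 43 mm to the -x side of the burner's axis; all else on the deck is under 4 mm high.
- cap_seat (a point): Centre of the floor of the round recess in the top of the aluminium burner head, 79 mm above the worktop; axes as the hob's. The recess is 57 mm across and 5 mm deep; its rim is 6 mm wide (69 mm outside diameter) with its top 84 mm above the worktop.
- stem_top (a point): Centre of the top of the brass valve stem, 82 mm above the worktop (22 above the deck) when not pressed; moves with the stem. Stem upright, 13 mm diameter, top edge chamfered 0.8 mm, with a flat along its whole length 1 mm off its axis; this frame's +x points squarely out of the flat (= the hob's +x), z up. A dark raised dash on the deck, 35 mm from the axis, marks the flat's side. It cannot turn.
- valve_stem (a joint): How far the valve stem is pressed in, m: 0 released, 0.005 fully in at a hard stop. The spring pushes back with 3 N at first and 9 N fully in. With the knob fully on, its origin is 14 mm below the stem's top: 8 mm above the deck with the stem out, 3 mm with it fully in. A bezel 34 mm across and 2 mm high rings the stem's foot.
- burner_cap: Loose round burner cap of dark enamelled steel, 0.13 kg, 54 mm diameter, 17.5 mm high, right way up in the tray. Origin at the centre of its flat underside, z up. Its side is upright from 3 to 14 mm above the underside, chamfered below (48 mm across at the underside), domed above. Seated, its origin lies on cap_seat and it stands 12.5 mm above the rim.
- knob: Black plastic knob, 0.06 kg, upright in the tray. Origin: centre of its underside, on the bore axis, z up. Skirt 44 mm diameter, 18 mm high; on it a grip bar 40 (x) by 12 (y) mm, 18 to 38 mm above the underside. The bore opens downward: 14.2 mm diameter, 14 mm deep, blind, with a flat 1.6 mm off the axis on the +x side, where the skirt has a pointer nose and the bar's top a white line.
- drying_tray: Shallow steel tray, 301 (x) by 217 (y) mm, thin walls 27 mm high with a rolled rim, standing fast. Origin at its centre, 1 mm above the worktop; its floor is 1 mm above the origin. The cap and the knob stand on this floor some 11 to 17 cm apart along its length, either one at either end.
- thermometer: Bystander: white probe thermometer, 184 mm long, lying in the tray along the inside of its long +y wall (centre 80 mm from the tray's middle). Leave it.
- ink_pad: Bystander: closed dark-blue stamp pad tin, 56 by 70 by 13 mm, at the far right of the worktop beside the tray. Leave it.
- date_stamp: Bystander: turned wooden hand stamp standing upright, 24 mm across, 64 mm high, far right beside the tray. Leave it.

How it is judged:
By the outcome, as a careful person would: the job done as asked, in the order asked, and still so for the second after the job is handed in, while the arm keeps its last pose, push and grip.
It also fails if it takes over 58 s, if anything falls off the work surface, if the arm or the gripper's body presses on something with over 40 N, if the wrist force passes 120 N, or if a joint passes its speed limit or range.

## Working session

There is one attempt and no reset: what is moved stays moved. The work goes in short steps, Python scripts to look and compute and a tool call to move; the robot and the scene stay as the last step left them, time stands still between calls to the robot, and variables do not carry over. Pictures are saved under pics/ and viewed, at most 12 in all, crops included, and the job is handed in when it is done.

```bash
ls; mkdir -p pics; python3 - <<'E'
from plant import r, vision, job
import cv2,numpy as np
print(r.grip_depth); print(r.get_state())
for n in ("scene","top"):
    c=vision.capture(n); np.savez('/tmp/%s.npz'%n,**c)
    print(n,c['fx'],c['cx'],c['cy'],c['cam_to_world'].round(4).tolist())
    cv2.imwrite('pics/%s0.png'%n,c['frame'][:,:,::-1])
E
```

```text
pics
plant.py
0.0188
{'time_s': 0.0, 'joints': array([ 8.73815629e+01,  2.05931234e+01,  6.33956182e-01, -2.04722279e-02,
       -7.01360185e+01, -1.65080169e+01]), 'qd': array([ 0.04687361, -0.00616235,  0.05799777, -0.06589704,  0.05826746,
       -0.01522396]), 'joint_torque': array([ 6.23291089e-05, -5.82719707e+01,  2.93037558e+01,  6.99671522e+00,
        6.81251142e-03, -1.67617941e-04]), 'tcp_pos': array([0.22101711, 0.63727163, 0.22560391]), 'eef_rot': array([ 1.79903269e+02, -8.59789670e-03, -1.91334189e+01]), 'contact_force': array([0.04535755, 0.65107636, 1.26125572]), 'moment': array([0.00965528, 0.01005723, 0.04031434]), 'gripper_force': 0.0, 'gripper_width': 0.08751121132713632}
scene 493.03436348992466 279.495757248077 211.3076186017552 [[-0.7625, 0.4672, -0.4475, 1.2116], [0.6468, 0.5358, -0.5427, 0.7508], [-0.0138, -0.7033, -0.7108, 1.1911], [0.0, 0.0, 0.0, 1.0]]
top 496.3685680964188 275.5822594237771 202.57101691787025 [[0.0233, -0.971, 0.2378, 0.1913], [-0.9997, -0.0211, 0.012, -0.0934], [-0.0066, -0.238, -0.9713, 1.4626], [0.0, 0.0, 0.0, 1.0]]
```

View pics/scene0.png

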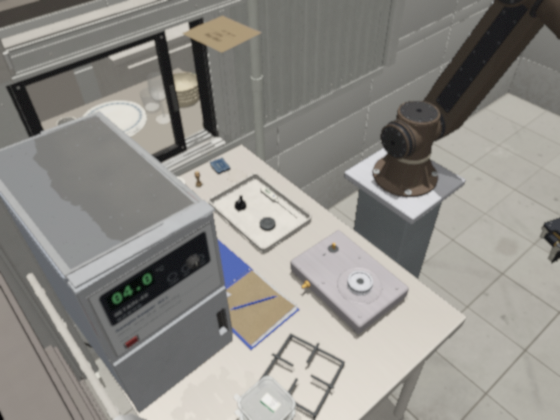

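View pics/top0.png

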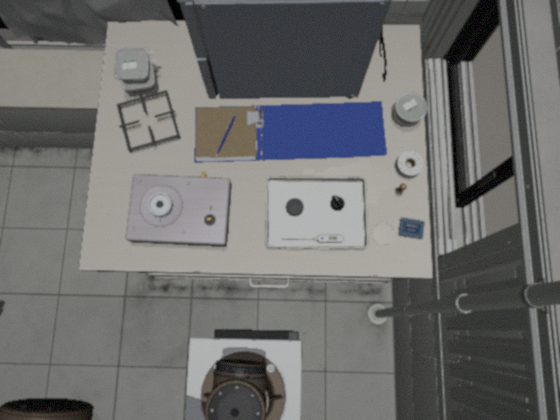

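The top view shows the hob with the burner at (160,204) and the stem at (210,219). In the tray are the cap at (295,207) and the knob at (337,203), with the thermometer on the robot-side wall. I'll turn these into coarse positions, then look closer with the wrist camera.

```bash
cat > h.py <<'E'
import numpy as np
from scipy.spatial.transform import Rotation as R
def ray(c,u,v,z):
    """pixel(s) -> world point on plane z"""
    T=np.array(c['cam_to_world']); u=np.atleast_1d(u).astype(float); v=np.atleast_1d(v).astype(float)
    d=np.stack([(u-c['cx'])/c['fx'],(v-c['cy'])/c['fy'],np.ones_like(u)],1)@T[:3,:3].T
    return T[:3,3]+d*((z-T[2,3])/d[:,2])[:,None]
def proj(c,p):
    T=np.linalg.inv(c['cam_to_world']); q=np.atleast_2d(p)@T[:3,:3].T+T[:3,3]
    return np.stack([q[:,0]/q[:,2]*c['fx']+c['cx'],q[:,1]/q[:,2]*c['fy']+c['cy']],1)
def togo(r,pos,yaw,ref=None):
    """shift (tool axes) and rotvec from current pose to TCP pos, tool down with yaw"""
    s=r.get_state(); A=R.from_euler('xyz',s['eef_rot'],degrees=True)
    B=R.from_euler('xyz',[180,0,yaw],degrees=True)
    return A.inv().apply(np.array(pos)-s['tcp_pos']).round(4), (A.inv()*B).as_rotvec(degrees=True).round(2)
E
python3 - <<'E'
from h import *
from plant import r, vision, job
c=dict(np.load('/tmp/top.npz'))
for n,u,v,z in [('burner',160,204,.084),('stem',210,219,.082),('cap',295,207,.018),('knob',337,203,.03),('tray',316,214,.025),('hobTL',133,176,.06),('hobTR',230,177,.06),('hobBL',127,242,.06),('hobBR',227,245,.06)]:
    print(n,ray(c,u,v,z).round(4))
cap=ray(c,295,207,.018)[0]
w=vision.capture('wrist'); A=R.from_euler('xyz',r.get_state()['eef_rot'],degrees=True).as_matrix(); p=r.get_state()['tcp_pos']
T=w['cam_to_world']; print(w['fx'],w['cx'],w['cy'],'cam in tool',A.T@(T[:3,3]-p),(A.T@T[:3,:3]).round(3).tolist())
import cv2; cv2.imwrite('pics/w0.png',w['frame'][:,:,::-1]); np.savez('/tmp/w0.npz',**w)
E
```

```text
burner [[0.5174 0.2542 0.084 ]]
stem [[0.4771 0.1089 0.082 ]]
cap [[ 0.5325 -0.134   0.018 ]]
knob [[ 0.5446 -0.2581  0.03  ]]
tray [[ 0.5109 -0.1963  0.025 ]]
hobTL [[0.6063 0.3468 0.06  ]]
hobTR [[0.6093 0.06   0.06  ]]
hobBL [[0.4093 0.3459 0.06  ]]
hobBR [[0.4071 0.0594 0.06  ]]
298.2531240016544 285.94293648346854 209.41064440700634 cam in tool [ 0.07669097 -0.00082789 -0.15825589] [[-0.001, -0.959, -0.283], [1.0, -0.001, 0.001], [-0.001, -0.283, 0.959]]
```

View pics/w0.png

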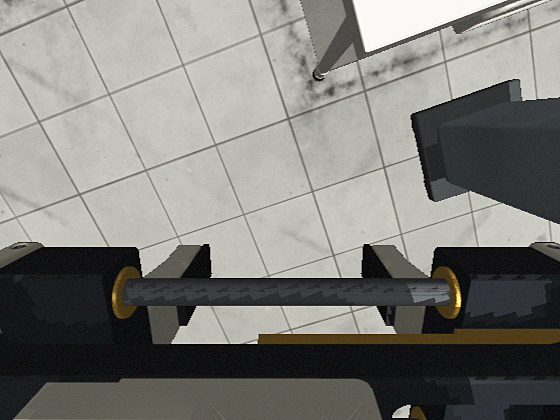

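Wrist view: only floor and the table edge so far, with the fingers filling the rows below about 240. The camera sees ahead along tool +x. I'll move over the hob, keeping yaw 0.

```bash
python3 - <<'E'
from h import *
from plant import r, vision, job
print(*togo(r,[.44,.19,.26],0))
E
```

```text
[ 0.3535  0.351  -0.0337] [  0.07   0.   -19.13]
```

Request:
{"name": "nudge_tcp", "arguments": {
  "plan": {"sx": [0.03, 0.06, 0.3535, 0.3535, 0.3535, 0.3535, 0.3535, 0.3535, 0.3535, 0.3535, 0.3535, 0.3535], "sy": [0.03, 0.06, 0.351, 0.351, 0.351, 0.351, 0.351, 0.351, 0.351, 0.351, 0.351, 0.351], "sz": [-0.0337, -0.0337, -0.0337, -0.0337, -0.0337, -0.0337, -0.0337, -0.0337, -0.0337, -0.0337, -0.0337, -0.0337], "drx": [0, 0, 0, 0, 0, 0, 0, 0, 0, 0, 0, 0], "dry": [0, 0, 0, 0, 0, 0, 0, 0, 0, 0, 0, 0], "drz": [-4, -10, -19.13, -19.13, -19.13, -19.13, -19.13, -19.13, -19.13, -19.13, -19.13, -19.13]}
}}

```text
time_s: 1.15
tcp_pos: [0.437, 0.1952, 0.2605]
eef_rot: [-180.0, -0.0, 0.0]
contact_force: [1.4, 0.5, -0.2]
gripper_width: 0.0874
gripper_force: 0.0
```

Request:
{"name": "nudge_tcp", "arguments": {
  "plan": {"sx": [0, 0, 0, 0], "sy": [0, 0, 0, 0], "sz": [0, 0, 0, 0], "drx": [0, 0, 0, 0], "dry": [0, 0, 0, 0], "drz": [0, 0, 0, 0]}
}}

```text
time_s: 1.48
tcp_pos: [0.4365, 0.1978, 0.2601]
eef_rot: [-180.0, 0.0, 0.0]
contact_force: [-0.2, 0.8, 0.7]
gripper_width: 0.088
gripper_force: 0.0
```

```bash
python3 - <<'E'
from h import *
from plant import r, vision, job
import cv2
s=r.get_state();print(s['tcp_pos'],s['eef_rot'],abs(s['qd']).max(),s['time_s'])
w=vision.capture('wrist');cv2.imwrite('pics/w1.png',w['frame'][:,:,::-1]); np.savez('/tmp/w1.npz',**w)
E
```

```text
[0.43652304 0.19783545 0.26014823] [-1.79996592e+02  6.61392856e-03  4.48687293e-02] 0.861113432861279 1.4833
```

View pics/w1.png

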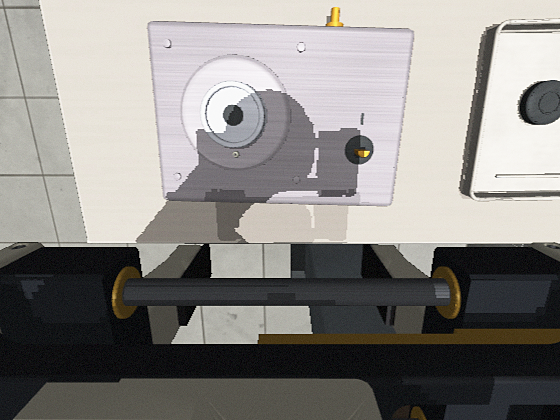

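The wrist view shows the burner ring at (233,114), the stem at (360,150), the dash at (361,118) on the +x side, the igniter pin at (235,155) and the cap on the right at (543,102). I'll segment these by height and measure them.

```bash
cat >> h.py <<'E'
import cv2
def cloud(c):
    z=np.array(c['z_map']); h,w=z.shape; v,u=np.mgrid[:h,:w]; T=np.array(c['cam_to_world'])
    P=np.stack([(u-c['cx'])/c['fx']*z,(v-c['cy'])/c['fy']*z,z],2)@T[:3,:3].T+T[:3,3]
    P[z==0]=np.nan; return P
def blob(c,zlo,zhi,xy,rad,zp):
    """height mask near xy -> outer contour rays at plane zp -> enclosing circle/ellipse fit"""
    P=cloud(c); m=((P[...,2]>zlo)&(P[...,2]<zhi)&(np.hypot(P[...,0]-xy[0],P[...,1]-xy[1])<rad)).astype(np.uint8)
    k=max(cv2.findContours(m,cv2.RETR_EXTERNAL,cv2.CHAIN_APPROX_NONE)[0],key=cv2.contourArea)[:,0]
    W=ray(c,k[:,0],k[:,1],zp)[:,:2]
    f=cv2.fitEllipse((W*1e4).astype(np.float32))
    return np.array(f[0])/1e4,np.array(f[1])/1e4,W,m
E
python3 - <<'E'
from h import *
c=dict(np.load('/tmp/w1.npz')); P=cloud(c)
for u,v in [(233,93),(203,114),(233,115),(245,110),(360,150),(355,148),(361,118),(280,100),(500,40)]: print((u,v),P[v,u].round(4))
b=blob(c,.079,.09,P[114,203][:2]+[0,-.035],.06,.084);print('burner',b[0].round(4),b[1].round(4))
s=blob(c,.072,.09,P[150,360][:2],.03,.082);print('stem',s[0].round(4),s[1].round(4), len(s[2]))
d=blob(c,.050,.068,P[100,280][:2],.3,.06)
q=cv2.minAreaRect((d[2]*1e4).astype(np.float32));print('deck',np.array(q[0])/1e4,np.array(q[1])/1e4,q[2])
I=c['frame'][:,:,::-1]
cv2.imwrite('pics/z1.png',np.hstack([cv2.resize(I[70:170,190:290],(400,400),interpolation=0),cv2.resize(I[100:180,320:400],(400,400),interpolation=0)]))
E
```

```text
(233, 93) [0.5423 0.2549 0.0786]
(203, 114) [0.5209 0.2873 0.0836]
(233, 115) [0.5199 0.2559 0.0798]
(245, 110) [0.5251 0.2427 0.0795]
(360, 150) [0.4823 0.1149 0.0764]
(355, 148) [0.4833 0.1173 0.0618]
(361, 118) [0.517  0.1128 0.0622]
(280, 100) [0.5363 0.2052 0.0627]
(500, 40) [ 0.6105 -0.0681  0.0027]
burner [0.5201 0.2566] [0.0679 0.0682]
stem [0.4794 0.1139] [0.0079 0.0148] 31
deck [0.51380054 0.2069323 ] [0.2846572  0.19632419] 88.48126983642578
```

View pics/z1.png

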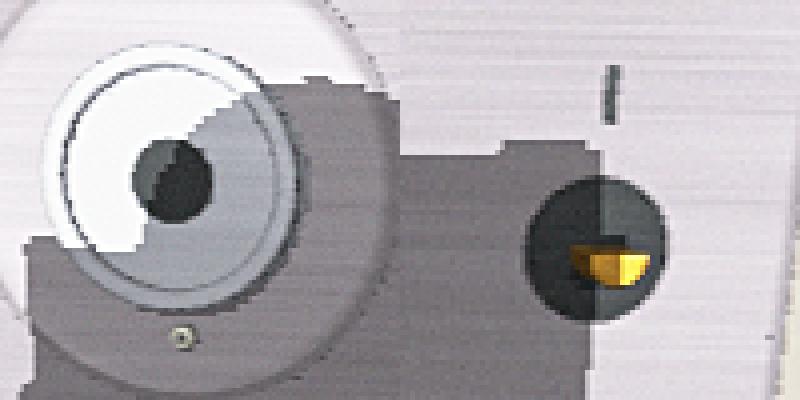

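The crop shows the recessed burner ring, with its pin on the −x side. It also shows the D-shaped stem with its flat toward image-up (+x), and the dash above it. The hob's yaw is about −1.5°. Next I'll look over the tray with the cap at the same offset from the tool, so that calibration errors cancel.

Request:
{"name": "nudge_tcp", "arguments": {
  "plan": {"sx": [0.0115, 0.0115, 0.0115, 0.0115, 0.0115, 0.0115, 0.0115, 0.0115, 0.0115, 0.0115, 0.0115, 0.0115], "sy": [0.38, 0.38, 0.38, 0.38, 0.38, 0.38, 0.38, 0.38, 0.38, 0.38, 0.38, 0.38], "sz": [0.068, 0.068, 0.068, 0.068, 0.068, 0.068, 0.068, 0.068, 0.068, 0.068, 0.068, 0.068], "drx": [0, 0, 0, 0, 0, 0, 0, 0, 0, 0, 0, 0], "dry": [0, 0, 0, 0, 0, 0, 0, 0, 0, 0, 0, 0], "drz": [0, 0, 0, 0, 0, 0, 0, 0, 0, 0, 0, 0]}
}}

```text
time_s: 2.53
tcp_pos: [0.4485, -0.1825, 0.1918]
eef_rot: [-180.0, 0.1, -0.0]
contact_force: [-0.4, -0.7, 0.5]
gripper_width: 0.0883
gripper_force: 0.0
```

Request:
{"name": "nudge_tcp", "arguments": {
  "plan": {"sx": [0, 0, 0, 0], "sy": [0, 0, 0, 0], "sz": [0, 0, 0, 0], "drx": [0, 0, 0, 0], "dry": [0, 0, 0, 0], "drz": [0, 0, 0, 0]}
}}

```text
time_s: 2.87
tcp_pos: [0.4487, -0.1818, 0.1926]
eef_rot: [-180.0, -0.0, 0.1]
contact_force: [0.3, -0.5, 0.1]
gripper_width: 0.0876
gripper_force: 0.0
```

```bash
python3 - <<'E'
from h import *
from plant import r, vision, job
s=r.get_state();print(s['tcp_pos'],s['eef_rot'],abs(s['qd']).max(),s['time_s'])
w=c=vision.capture('wrist');cv2.imwrite('pics/w2.png',w['frame'][:,:,::-1]); np.savez('/tmp/w2.npz',**w)
b=blob(c,.009,.03,(.535,-.131),.05,.016);print('cap',b[0].round(4),b[1].round(4))
k=blob(c,.010,.028,(.547,-.255),.045,.020);print('knob',k[0].round(4),k[1].round(4))
t=blob(c,.030,.05,(.547,-.255),.045,.040);q=cv2.minAreaRect((t[2]*1e4).astype(np.float32));print('bar',q, t[2].mean(0))
E
```

```text
[ 0.44867448 -0.1818403   0.19258995] [-1.79998901e+02 -4.36755034e-02  1.17080975e-01] 0.4330337319731127 2.8667
cap [ 0.5365 -0.1328] [0.0531 0.0535]
knob [ 0.5478 -0.2522] [0.0252 0.0442]
bar ((5505.18212890625, -2600.187744140625), (397.7117614746094, 137.1454315185547), 37.29769515991211) [ 0.55062314 -0.26002493]
```

View pics/w2.png

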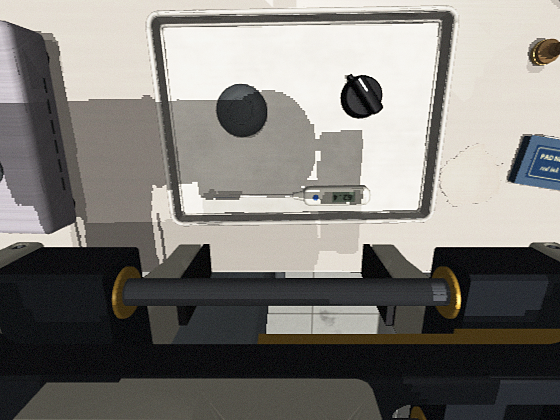

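The tray view shows the cap at (241,110). The knob is at (362,97) with its bar pointing to the upper left, about 37° off +x, and the thermometer lies at the bottom. Next I'll go over the cap.

```bash
python3 - <<'E'
from h import *
from plant import r, vision, job
print(*togo(r,[.5365,-.1328,.060],0),*togo(r,[.5365,-.1328,.0095],0))
c=dict(np.load('/tmp/w2.npz'));P=cloud(c);print(P[60,200],P[60,300],P[150,400])
I=c['frame'][60:130,330:400,::-1];cv2.imwrite('pics/z2.png',cv2.resize(I,(560,560),interpolation=0))
E
```

```text
[ 0.0879 -0.0491  0.1326] [-0.   -0.04  0.1 ] [ 0.0879 -0.0491  0.1831] [-0.   -0.04  0.1 ]
[ 0.58788528 -0.08991901  0.00303207] [ 0.58798917 -0.19587916  0.00332663] [ 0.4941921  -0.3124777   0.00229391]
```

View pics/z2.png

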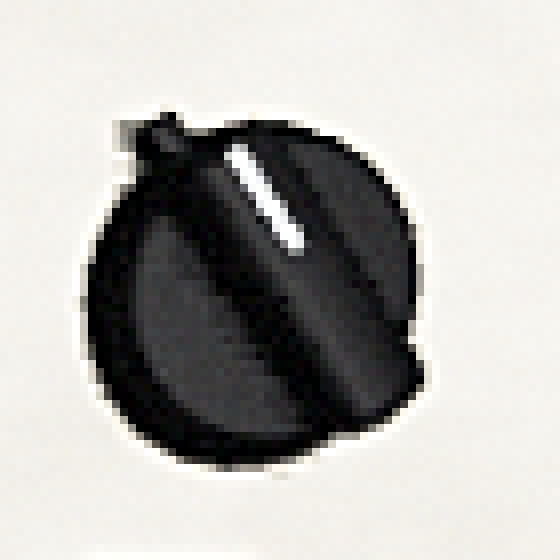

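The crop confirms it: the nose is at the upper left and the white line points the same way. Now I'll go to the cap.

Request:
{"name": "nudge_tcp", "arguments": {
  "plan": {"sx": [0.0879, 0.0879, 0.0879, 0.0879, 0.0879, 0.0879, 0.0879, 0.0879, 0.0879, 0.0879, 0.0879, 0.0879], "sy": [-0.0491, -0.0491, -0.0491, -0.0491, -0.0491, -0.0491, -0.0491, -0.0491, -0.0491, -0.0491, -0.0491, -0.0491], "sz": [0.13, 0.13, 0.13, 0.13, 0.15, 0.165, 0.175, 0.183, 0.183, 0.183, 0.183, 0.183], "drx": [0, 0, 0, 0, 0, 0, 0, 0, 0, 0, 0, 0], "dry": [0, 0, 0, 0, 0, 0, 0, 0, 0, 0, 0, 0], "drz": [0, 0, 0, 0, 0, 0, 0, 0, 0, 0, 0, 0]}
}}

```text
time_s: 3.92
tcp_pos: [0.537, -0.1338, 0.0105]
eef_rot: [-180.0, -0.1, 0.0]
contact_force: [-0.5, -0.0, 0.1]
gripper_width: 0.0877
gripper_force: 0.0
```

```bash
python3 - <<'E'
from h import *
from plant import r, vision, job
print(*togo(r,[.5365,-.1328,.0095],0))
c=dict(np.load('/tmp/w2.npz'));I=c['frame'].astype(int)
m=np.zeros(I.shape[:2],bool);m[72:95,352:374]=True
m&=I.min(2)>130
n,l,st,ce=cv2.connectedComponentsWithStats(m.astype(np.uint8));print(st,ce)
i=1+np.argmin(np.hypot(*(ce[1:]-[363.3,84.5]).T));v,u=np.where(l==i)
W=ray(c,u,v,.040)[:,:2];f=cv2.fitLine((W*1e3).astype(np.float32),cv2.DIST_L2,0,.01,.01).ravel();print(f,np.degrees(np.arctan2(f[1],f[0])))
E
```

```text
[-0.0005 -0.001   0.001 ] [-0.01 -0.13  0.  ]
[[     0      0    560    420 235076]
 [   352     72     22      6     88]
 [   358     78     10     14     36]] [[279.45590362 209.57007096]
 [363.28409091  73.61363636]
 [362.63888889  84.11111111]]
[   0.79173046    0.61087054  560.2891     -255.22044   ] 37.652477
```

Request:
{"name": "nudge_tcp", "arguments": {
  "plan": {"sx": [0, 0, 0, 0, 0, 0, 0, 0, 0], "sy": [0, 0, 0, 0, 0, 0, 0, 0, 0], "sz": [0, 0, 0, 0, 0, 0, 0, 0, 0], "drx": [0, 0, 0, 0, 0, 0, 0, 0, 0], "dry": [0, 0, 0, 0, 0, 0, 0, 0, 0], "drz": [0, 0, 0, 0, 0, 0, 0, 0, 0]},
  "jaw": 0.04,
  "squeeze": 25
}}

```text
time_s: 4.67
tcp_pos: [0.5362, -0.1338, 0.0093]
eef_rot: [180.0, 0.0, 0.0]
contact_force: [-0.9, 0.2, 0.8]
gripper_width: 0.0529
gripper_force: 25.0
```

Request:
{"name": "nudge_tcp", "arguments": {
  "plan": {"sx": [0, 0, 0, 0, 0, 0, 0], "sy": [0, 0, 0, 0, 0, 0, 0], "sz": [-0.01, -0.03, -0.06, -0.1, -0.14, -0.14, -0.14], "drx": [0, 0, 0, 0, 0, 0, 0], "dry": [0, 0, 0, 0, 0, 0, 0], "drz": [0, 0, 0, 0, 0, 0, 0]}
}}

```text
time_s: 5.25
tcp_pos: [0.5378, -0.1336, 0.1526]
eef_rot: [-180.0, -0.4, 0.0]
contact_force: [-0.8, -0.4, -3.5]
gripper_width: 0.0525
gripper_force: 25.0
```

```bash
python3 - <<'E'
from h import *
from plant import r, vision, job
a=.5201,.2566
for z in (.150,.100,.0865): print(*togo(r,[*a,z],0))
E
```

```text
[-0.0176 -0.3902  0.0027] [-0.03 -0.36  0.01]
[-0.0179 -0.3902  0.0527] [-0.03 -0.36  0.01]
[-0.018  -0.3902  0.0662] [-0.03 -0.36  0.01]
```

Request:
{"name": "nudge_tcp", "arguments": {
  "plan": {"sx": [-0.0165, -0.0165, -0.0165, -0.0165, -0.0165, -0.0165, -0.0165, -0.0165, -0.0165, -0.0165, -0.0165, -0.0165], "sy": [-0.39, -0.39, -0.39, -0.39, -0.39, -0.39, -0.39, -0.39, -0.39, -0.39, -0.39, -0.39], "sz": [0, 0, 0, 0, 0, 0, 0, 0, 0, 0, 0, 0], "drx": [0, 0, 0, 0, 0, 0, 0, 0, 0, 0, 0, 0], "dry": [0, 0, 0, 0, 0, 0, 0, 0, 0, 0, 0, 0], "drz": [0, 0, 0, 0, 0, 0, 0, 0, 0, 0, 0, 0]}
}}

```text
time_s: 6.25
tcp_pos: [0.5186, 0.2567, 0.1478]
eef_rot: [179.9, 0.1, 0.1]
contact_force: [-0.2, -0.4, -1.8]
gripper_width: 0.0527
gripper_force: 25.0
```

Request:
{"name": "nudge_tcp", "arguments": {
  "plan": {"sx": [0, 0, 0, 0, 0, 0], "sy": [0, 0, 0, 0, 0, 0], "sz": [0.03, 0.04, 0.04, 0.04, 0.04, 0.04], "drx": [0, 0, 0, 0, 0, 0], "dry": [0, 0, 0, 0, 0, 0], "drz": [0, 0, 0, 0, 0, 0]}
}}

```text
time_s: 6.75
tcp_pos: [0.5204, 0.2562, 0.1104]
eef_rot: [-179.9, -0.1, -0.0]
contact_force: [-0.6, 0.5, -0.8]
gripper_width: 0.0527
gripper_force: 25.0
```

```bash
python3 - <<'E'
from h import *
from plant import r, vision, job
a=.5201,.2566
print(*togo(r,[*a,.0885],0))
w=vision.capture('wrist');cv2.imwrite('pics/w3.png',w['frame'][:,:,::-1]); np.savez('/tmp/w3.npz',**w)
E
```

```text
[-0.0003 -0.0004  0.0219] [-0.05 -0.07 -0.02]
```

View pics/w3.png

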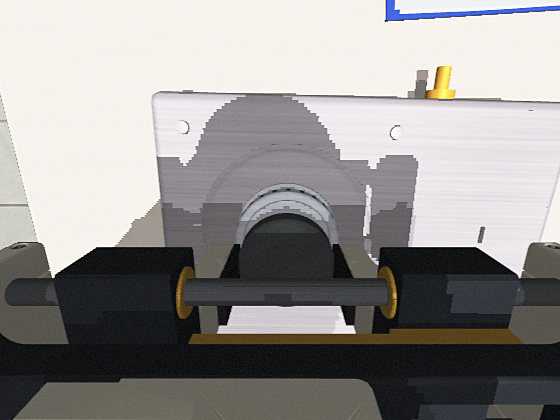

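The cap, held at columns 242–332, and the burner rim, at about 236–338, share the centre column 287. That means they are aligned in y. I'll check x with rays on the front edges.

```bash
python3 - <<'E'
from h import *
c=dict(np.load('/tmp/w3.npz'));P=cloud(c)
for v in range(170,240,3): print(v,P[v,287].round(4),c['frame'][v,287].mean().round(0),end=' | ')
g=c['frame'].mean(2)
print()
for v in (205,215): print(v,[int(x) for x in g[v,225:350:2]])
E
```

```text
170 [0.5648 0.2563 0.0617] 146.0 | 173 [0.5626 0.2563 0.0612] 150.0 | 176 [0.5605 0.2563 0.061 ] 147.0 | 179 [0.5585 0.2563 0.0617] 143.0 | 182 [0.556  0.2562 0.0601] 140.0 | 185 [0.555  0.2563 0.0656] 175.0 | 188 [0.5528 0.2563 0.0652] 92.0 | 191 [0.5544 0.2563 0.0818] 124.0 | 194 [0.553  0.2563 0.0843] 183.0 | 197 [0.5511 0.2563 0.0843] 188.0 | 200 [0.5489 0.2563 0.0834] 89.0 | 203 [0.5456 0.2563 0.0788] 181.0 | 206 [0.5436 0.2563 0.079 ] 119.0 | 209 [0.542  0.2563 0.0806] 127.0 | 212 [0.5395 0.2563 0.079 ] 149.0 | 215 [0.5477 0.2564 0.1117] 32.0 | 218 [0.5474 0.2564 0.1163] 33.0 | 221 [0.5465 0.2564 0.1185] 59.0 | 224 [0.5453 0.2564 0.12  ] 60.0 | 227 [0.544  0.2564 0.121 ] 63.0 | 230 [0.542  0.2564 0.1203] 57.0 | 233 [0.5405 0.2564 0.1208] 46.0 | 236 [0.5389 0.2564 0.1208] 44.0 | 239 [0.5375 0.2564 0.1218] 46.0 | 
205 [103, 98, 101, 99, 98, 98, 103, 104, 94, 140, 155, 176, 71, 162, 169, 181, 186, 180, 185, 185, 136, 126, 181, 181, 175, 175, 181, 179, 178, 177, 183, 185, 178, 177, 179, 178, 177, 180, 181, 155, 124, 112, 154, 180, 182, 184, 182, 182, 165, 102, 86, 180, 114, 92, 99, 91, 92, 94, 98, 94, 95, 95, 98]
215 [103, 102, 100, 100, 100, 97, 102, 110, 84, 154, 173, 172, 176, 172, 119, 173, 176, 150, 126, 122, 135, 130, 141, 58, 20, 25, 33, 27, 27, 32, 33, 32, 32, 34, 35, 33, 27, 19, 83, 118, 132, 135, 127, 120, 178, 181, 176, 168, 145, 178, 174, 182, 119, 76, 119, 102, 103, 104, 105, 99, 101, 98, 100]
```

Request:
{"name": "nudge_tcp", "arguments": {
  "plan": {"sx": [0, 0, 0, 0, 0, 0], "sy": [0, 0, 0, 0, 0, 0], "sz": [0.004, 0.008, 0.012, 0.014, 0.016, 0.016], "drx": [0, 0, 0, 0, 0, 0], "dry": [0, 0, 0, 0, 0, 0], "drz": [0, 0, 0, 0, 0, 0]}
}}

```text
time_s: 7.3
tcp_pos: [0.5194, 0.2561, 0.0926]
eef_rot: [180.0, 0.0, 0.0]
contact_force: [-0.7, -0.6, -1.6]
gripper_width: 0.0524
gripper_force: 25.0
```

Rim and cap both centre at x≈0.5205. I'll keep lowering gently.

Request:
{"name": "nudge_tcp", "arguments": {
  "plan": {"sx": [0, 0, 0, 0, 0, 0, 0, 0, 0], "sy": [0, 0, 0, 0, 0, 0, 0, 0, 0], "sz": [0.001, 0.002, 0.003, 0.0035, 0.004, 0.0045, 0.005, 0.005, 0.005], "drx": [0, 0, 0, 0, 0, 0, 0, 0, 0], "dry": [0, 0, 0, 0, 0, 0, 0, 0, 0], "drz": [0, 0, 0, 0, 0, 0, 0, 0, 0]}
}}

```text
time_s: 8.05
tcp_pos: [0.5197, 0.2563, 0.0883]
eef_rot: [-180.0, -0.0, 0.0]
contact_force: [0.1, 0.1, -2.1]
gripper_width: 0.0529
gripper_force: 25.0
```

Request:
{"name": "nudge_tcp", "arguments": {
  "plan": {"sx": [0, 0, 0, 0, 0, 0], "sy": [0, 0, 0, 0, 0, 0], "sz": [0.0005, 0.001, 0.0015, 0.002, 0.002, 0.002], "drx": [0, 0, 0, 0, 0, 0], "dry": [0, 0, 0, 0, 0, 0], "drz": [0, 0, 0, 0, 0, 0]}
}}

```text
time_s: 8.55
tcp_pos: [0.5197, 0.2562, 0.0862]
eef_rot: [180.0, 0.0, 0.0]
contact_force: [0.0, 0.1, -1.3]
gripper_width: 0.0528
gripper_force: 25.0
```

Request:
{"name": "nudge_tcp", "arguments": {
  "plan": {"sx": [0, 0, 0, 0], "sy": [0, 0, 0, 0], "sz": [0.0003, 0.0006, 0.0006, 0.0006], "drx": [0, 0, 0, 0], "dry": [0, 0, 0, 0], "drz": [0, 0, 0, 0]}
}}

```text
time_s: 8.88
tcp_pos: [0.5197, 0.2563, 0.0858]
eef_rot: [-180.0, -0.0, 0.0]
contact_force: [-0.4, -0.1, 1.6]
gripper_width: 0.0525
gripper_force: 25.0
```

Request:
{"name": "nudge_tcp", "arguments": {
  "plan": {"sx": [0, 0, 0, 0], "sy": [0, 0, 0, 0], "sz": [0.0003, 0.0006, 0.0006, 0.0006], "drx": [0, 0, 0, 0], "dry": [0, 0, 0, 0], "drz": [0, 0, 0, 0]}
}}

```text
time_s: 9.22
tcp_pos: [0.5197, 0.2563, 0.0858]
eef_rot: [-180.0, -0.0, 0.0]
contact_force: [-2.9, -0.6, 6.9]
gripper_width: 0.0525
gripper_force: 25.0
```

The cap has touched the recess floor at the seated height. I'll release it, rise and back off so the camera can see it.

Request:
{"name": "nudge_tcp", "arguments": {
  "plan": {"sx": [0, 0, 0, 0, 0], "sy": [0, 0, 0, 0, 0], "sz": [-0.0005, -0.0005, -0.0005, -0.0005, -0.0005], "drx": [0, 0, 0, 0, 0], "dry": [0, 0, 0, 0, 0], "drz": [0, 0, 0, 0, 0]},
  "jaw": 0.085
}}

```text
time_s: 9.63
tcp_pos: [0.5197, 0.2562, 0.0854]
eef_rot: [180.0, 0.0, 0.0]
contact_force: [-0.0, -0.0, 0.6]
gripper_width: 0.0803
gripper_force: 0.0
```

Request:
{"name": "nudge_tcp", "arguments": {
  "plan": {"sx": [0, 0, -0.04, -0.08, -0.08, -0.08, -0.08, -0.08, -0.08], "sy": [0, 0, 0.03, 0.06, 0.06, 0.06, 0.06, 0.06, 0.06], "sz": [-0.01, -0.04, -0.08, -0.12, -0.16, -0.17, -0.17, -0.17, -0.17], "drx": [0, 0, 0, 0, 0, 0, 0, 0, 0], "dry": [0, 0, 0, 0, 0, 0, 0, 0, 0], "drz": [0, 0, 0, 0, 0, 0, 0, 0, 0]}
}}

```text
time_s: 10.38
tcp_pos: [0.4396, 0.1963, 0.2566]
eef_rot: [-179.9, -0.1, 0.0]
contact_force: [-0.4, -0.2, -0.3]
gripper_width: 0.0849
gripper_force: 0.0
```

```bash
python3 - <<'E'
from h import *
from plant import r, vision, job
s=r.get_state();print(s['tcp_pos'],s['time_s'])
w=c=vision.capture('wrist');np.savez('/tmp/w4.npz',**w)
b=blob(c,.0885,.105,(.520,.256),.05,.093);print('cap',b[0].round(4),b[1].round(4))
P=cloud(c);m=b[3]>0;p=P[m];p=p[np.hypot(*(p[:,:2]-b[0]).T)<.024];A=np.c_[p[:,:2]-b[0],np.ones(len(p))]
print('tilt mm/mm',np.linalg.lstsq(A,p[:,2],rcond=None)[0],p[:,2].max())
b=blob(c,.080,.11,(.520,.256),.06,.084);print('rim',b[0].round(4),b[1].round(4))
t=blob(c,.072,.09,(.481,.113),.03,.082);print('stem',t[0].round(4),t[1].round(4))
I=w['frame'][:,:,::-1];u,v=proj(c,[.50,.2,.08])[0].astype(int);print(u,v)
cv2.imwrite('pics/w4.png',cv2.resize(I[40:240,130:430],(800,533),interpolation=0))
E
```

```text
[0.43958401 0.19630564 0.2565744 ] 10.3833
cap [0.5201 0.2572] [0.053  0.0535]
tilt mm/mm [0.00037673 0.00126087 0.09653923] 0.09900906360149359
rim [0.5201 0.2567] [0.0677 0.0681]
stem [0.4796 0.1138] [0.0078 0.0154]
283 137
```

View pics/w4.png

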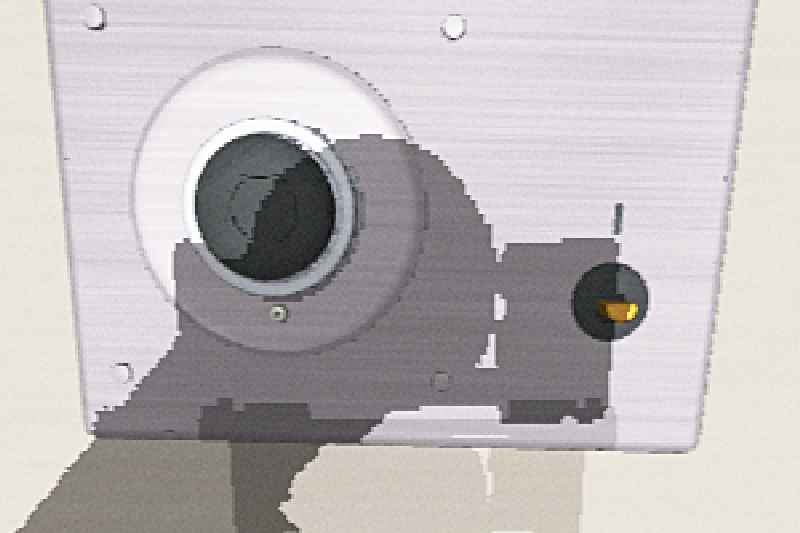

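The cap sits concentric in the ring at crop (267,207), with a tilt under 0.1° and the right height. The camera reads about 1 mm high in y compared with the TCP. Next I'll look at the knob from straight above.

Request:
{"name": "nudge_tcp", "arguments": {
  "plan": {"sx": [0.024, 0.024, 0.024, 0.024, 0.024, 0.024, 0.024, 0.024, 0.024, 0.024, 0.024, 0.024], "sy": [0.453, 0.453, 0.453, 0.453, 0.453, 0.453, 0.453, 0.453, 0.453, 0.453, 0.453, 0.453], "sz": [0, 0, 0.02, 0.03, 0.04, 0.05, 0.09, 0.09, 0.09, 0.09, 0.09, 0.09], "drx": [0, 0, 0, 0, 0, 0, 0, 0, 0, 0, 0, 0], "dry": [0, 0, 0, 0, 0, 0, 0, 0, 0, 0, 0, 0], "drz": [0, 0, 0, 0, 0, 0, 0, 0, 0, 0, 0, 0]},
  "jaw": 0.03
}}

```text
time_s: 11.43
tcp_pos: [0.4617, -0.2607, 0.1611]
eef_rot: [-179.9, 0.4, -0.2]
contact_force: [-0.2, -0.4, 0.3]
gripper_width: 0.0301
gripper_force: 0.0
```

Request:
{"name": "nudge_tcp", "arguments": {
  "plan": {"sx": [0, 0, 0, 0], "sy": [0, 0, 0, 0], "sz": [0, 0, 0, 0], "drx": [0, 0, 0, 0], "dry": [0, 0, 0, 0], "drz": [0, 0, 0, 0]}
}}

```text
time_s: 11.77
tcp_pos: [0.4641, -0.2558, 0.1658]
eef_rot: [-180.0, -0.0, 0.1]
contact_force: [0.6, -0.3, 0.3]
gripper_width: 0.0298
gripper_force: 0.0
```

```bash
python3 - <<'E'
from h import *
from plant import r, vision, job
s=r.get_state();print(s['tcp_pos'],s['eef_rot'],s['joints'].round(1),s['time_s'])
w=c=vision.capture('wrist');np.savez('/tmp/w5.npz',**w)
I=w['frame'].astype(int);u,v=proj(c,[.549,-.257,.03])[0].astype(int);print(u,v)
cv2.imwrite('pics/w5.png',cv2.resize(w['frame'][max(v-60,0):v+60,u-60:u+60,::-1],(600,600),interpolation=0))
E
```

```text
[ 0.46407827 -0.25575304  0.1657946 ] [-1.79998814e+02 -1.98755368e-02  8.30791020e-02] [ -7.6   9.8 -22.5  -0.  -57.7  97.7] 11.7667
288 112
```

View pics/w5.png

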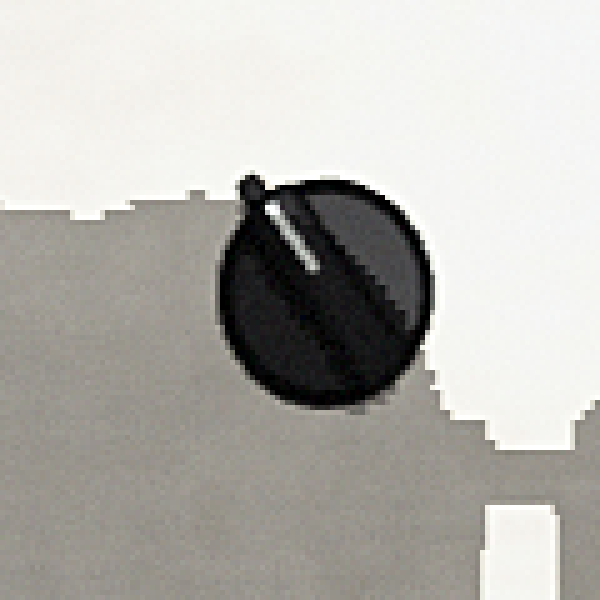

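The crop shows the knob's skirt circle centred near (328,295), the nose at (252,188) and the white line running from (268,208) to (313,268).

```bash
python3 - <<'E'
from h import *
from plant import r, vision, job
c=dict(np.load('/tmp/w5.npz'));I=c['frame'].astype(int);u0,v0=288,112
sub=np.zeros(I.shape[:2],bool);sub[80:140,325-60-60:360]=True
m=(sub&(I.max(2)<105)).astype(np.uint8)
m=cv2.morphologyEx(m,cv2.MORPH_CLOSE,np.ones((7,7),np.uint8))
k=max(cv2.findContours(m,0,cv2.CHAIN_APPROX_NONE)[0],key=cv2.contourArea)[:,0]
W=ray(c,k[:,0],k[:,1],.014)[:,:2]
from scipy.optimize import least_squares
f=least_squares(lambda p:np.hypot(*(W-p[:2]).T)-p[2],[.549,-.257,.022],loss='soft_l1',f_scale=.0005).x
print('skirt',f.round(4))
sub[:]=0;sub[90:112,278:296]=True
m=(sub&(I.min(2)>100)).astype(np.uint8);n,l,st,ce=cv2.connectedComponentsWithStats(m);print(st[1:].tolist(),ce[1:].tolist())
i=1+np.argmin([abs(s[4]-30)+20*np.hypot(*(q-[286.5,99.5])) for s,q in zip(st[1:],ce[1:])]);v,u=np.where(l==i)
L=ray(c,u,v,.040)[:,:2];g=cv2.fitLine((L*1e3).astype(np.float32),cv2.DIST_L2,0,.01,.01).ravel();a=np.degrees(np.arctan2(g[1],g[0]));print(g,a)
d=W-f[:2];far=d[np.argsort(-np.hypot(*d.T))[:5]].mean(0);print('nose',np.degrees(np.arctan2(far[1],far[0])),np.hypot(*far))
dv=(f[:2]-g[2:]/1e3);print('perp of centre to line mm',1e3*(g[0]*dv[1]-g[1]*dv[0]))
E
```

```text
skirt [ 0.551  -0.2616  0.0212]
[[281, 92, 11, 14, 39]] [[285.64102564102564, 98.38461538461539]]
[   0.8043118    0.5942074  560.65094   -254.718    ] 36.45615
nose 35.37174436051268 0.026073082300713604
perp of centre to line mm 0.1837793868076443
```

```bash
python3 - <<'E'
from h import *
from plant import r, vision, job
for z in (.07,.0225): print(*togo(r,[.551,-.2625,z],36.5))
E
```

```text
[0.0868 0.007  0.0961] [ 2.00e-02 -4.00e-02 -3.64e+01]
[0.0867 0.0069 0.1436] [ 2.00e-02 -4.00e-02 -3.64e+01]
```

Request:
{"name": "nudge_tcp", "arguments": {
  "plan": {"sx": [0.0867, 0.0867, 0.0867, 0.0867, 0.0867, 0.0867, 0.0867, 0.0867, 0.0867], "sy": [0.007, 0.007, 0.007, 0.007, 0.007, 0.007, 0.007, 0.007, 0.007], "sz": [0.09, 0.09, 0.09, 0.09, 0.09, 0.09, 0.09, 0.09, 0.09], "drx": [0, 0, 0, 0, 0, 0, 0, 0, 0], "dry": [0, 0, 0, 0, 0, 0, 0, 0, 0], "drz": [-36.4, -36.4, -36.4, -36.4, -36.4, -36.4, -36.4, -36.4, -36.4]}
}}

```text
time_s: 12.57
tcp_pos: [0.5508, -0.2634, 0.0768]
eef_rot: [179.9, -0.1, 36.3]
contact_force: [-1.0, 0.2, 0.4]
gripper_width: 0.0298
gripper_force: 0.0
```

```bash
python3 - <<'E'
from h import *
from plant import r, vision, job
print(*togo(r,[.551,-.2625,.0225],36.5))
E
```

```text
[ 0.0006 -0.0007  0.0543] [ 0.08 -0.09 -0.23]
```

Request:
{"name": "nudge_tcp", "arguments": {
  "plan": {"sx": [0.0004, 0.0004, 0.0004, 0.0004, 0.0004, 0.0004, 0.0004, 0.0004], "sy": [-0.0005, -0.0005, -0.0005, -0.0005, -0.0005, -0.0005, -0.0005, -0.0005], "sz": [0.02, 0.035, 0.045, 0.05, 0.053, 0.0535, 0.0535, 0.0535], "drx": [0, 0, 0, 0, 0, 0, 0, 0], "dry": [0, 0, 0, 0, 0, 0, 0, 0], "drz": [-0.2, -0.2, -0.2, -0.2, -0.2, -0.2, -0.2, -0.2]}
}}

```text
time_s: 13.23
tcp_pos: [0.5509, -0.2632, 0.0227]
eef_rot: [180.0, -0.0, 36.6]
contact_force: [0.4, -0.4, 0.1]
gripper_width: 0.0305
gripper_force: 0.0
```

Request:
{"name": "nudge_tcp", "arguments": {
  "plan": {"sx": [0, 0, 0, 0, 0, 0, 0], "sy": [0, 0, 0, 0, 0, 0, 0], "sz": [0, 0, 0, 0, 0, 0, 0], "drx": [0, 0, 0, 0, 0, 0, 0], "dry": [0, 0, 0, 0, 0, 0, 0], "drz": [0, 0, 0, 0, 0, 0, 0]},
  "jaw": 0.005,
  "squeeze": 40
}}

```text
time_s: 13.82
tcp_pos: [0.5506, -0.2631, 0.0223]
eef_rot: [180.0, -0.0, 36.6]
contact_force: [0.3, 0.3, 3.3]
gripper_width: 0.0113
gripper_force: 40.0
```

Request:
{"name": "nudge_tcp", "arguments": {
  "plan": {"sx": [0, 0, 0, 0, 0, 0, 0], "sy": [0, 0, 0, 0, 0, 0, 0], "sz": [-0.01, -0.04, -0.08, -0.12, -0.15, -0.15, -0.15], "drx": [0, 0, 0, 0, 0, 0, 0], "dry": [0, 0, 0, 0, 0, 0, 0], "drz": [0, 0, 0, 0, 0, 0, 0]}
}}

```text
time_s: 14.4
tcp_pos: [0.5515, -0.2633, 0.1751]
eef_rot: [179.8, -0.2, 36.6]
contact_force: [0.4, 0.1, -0.9]
gripper_width: 0.012
gripper_force: 40.0
```

```bash
python3 - <<'E'
from h import *
from plant import r, vision, job
s=r.get_state();print(s['contact_force'],s['gripper_width'])
print(*togo(r,[.425,.113,.18],-1.5))
E
```

```text
[ 0.37566483  0.11713825 -0.88191045] 0.01200328456205412
[ 0.1228 -0.3775 -0.0058] [ 0.13 -0.26 38.11]
```

Request:
{"name": "nudge_tcp", "arguments": {
  "plan": {"sx": [0.1228, 0.1228, 0.1228, 0.1228, 0.1228, 0.1228, 0.1228, 0.1228, 0.1228, 0.1228, 0.1228, 0.1228], "sy": [-0.3775, -0.3775, -0.3775, -0.3775, -0.3775, -0.3775, -0.3775, -0.3775, -0.3775, -0.3775, -0.3775, -0.3775], "sz": [-0.006, -0.006, -0.006, -0.006, -0.006, -0.006, -0.006, -0.006, -0.006, -0.006, -0.006, -0.006], "drx": [0, 0, 0, 0, 0, 0, 0, 0, 0, 0, 0, 0], "dry": [0, 0, 0, 0, 0, 0, 0, 0, 0, 0, 0, 0], "drz": [38.1, 38.1, 38.1, 38.1, 38.1, 38.1, 38.1, 38.1, 38.1, 38.1, 38.1, 38.1]}
}}

```text
time_s: 15.4
tcp_pos: [0.4227, 0.115, 0.1775]
eef_rot: [180.0, 0.1, -1.2]
contact_force: [-0.0, -0.4, -1.6]
gripper_width: 0.0116
gripper_force: 40.0
```

Request:
{"name": "nudge_tcp", "arguments": {
  "plan": {"sx": [0, 0, 0, 0], "sy": [0, 0, 0, 0], "sz": [0, 0, 0, 0], "drx": [0, 0, 0, 0], "dry": [0, 0, 0, 0], "drz": [0, 0, 0, 0]}
}}

```text
time_s: 15.73
tcp_pos: [0.4241, 0.1119, 0.1778]
eef_rot: [180.0, 0.0, -1.6]
contact_force: [0.3, -0.1, -0.8]
gripper_width: 0.0117
gripper_force: 40.0
```

```bash
python3 - <<'E'
from h import *
from plant import r, vision, job
s=r.get_state();print(s['tcp_pos'],s['eef_rot'],s['time_s'])
w=c=vision.capture('wrist');np.savez('/tmp/w6.npz',**w)
u,v=proj(c,[.4813,.113,.082])[0].astype(int);print(u,v)
I=w['frame'].astype(int)
m=((I[...,0]-I[...,2])>60).astype(np.uint8);m[:,:u-30]=0;m[:,u+30:]=0;m[:v-30]=0;m[v+30:]=0
n,l,st,ce=cv2.connectedComponentsWithStats(m);print(st[1:].tolist())
cv2.imwrite('pics/w6.png',cv2.resize(w['frame'][v-90:v+160,u-125:u+125,::-1],(600,600),interpolation=0))
E
```

```text
[0.42411314 0.11191972 0.17776292] [ 1.79974125e+02  3.10380531e-02 -1.63248553e+00] 15.7333
283 145
[[277, 144, 15, 10, 123]]
```

View pics/w6.png

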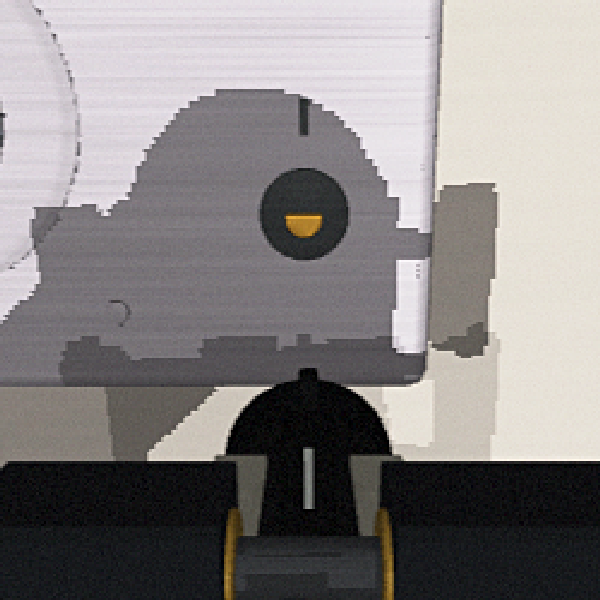

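The view shows the stem D at crop (304,225), flat up, with the dash at (304,117) and the held knob below. The knob's nose is at (308,375) and its white line at (308,478). Both are in one image, so I'll measure their relative offset directly.

```bash
python3 - <<'E'
from h import *
from plant import r, vision, job
from scipy.optimize import least_squares
s=r.get_state();p=s['tcp_pos'];A=R.from_euler('xyz',s['eef_rot'],degrees=True)
c=dict(np.load('/tmp/w6.npz'));I=c['frame'].astype(int)
# stem, bright brass top
m=((I[...,0]-I[...,2])>50).astype(np.uint8);m[:,:258]=0;m[:,310:]=0;m[:125]=0;m[170:]=0
for v in range(142,156): print(v,I[v,276:293,0].tolist()) if v in(143,144,145,148,152,153,154) else 0
v,u=np.where(m);W=ray(c,u,v,.082);T=A.inv().apply(W-p)
print('stem extents tool x',T[:,0].min(),T[:,0].max(),'y',T[:,1].min(),T[:,1].max())
# subpixel-ish: half pixel pad
hx=.5/298*.26
ax=(T[:,0].max()+hx-.001); ax2=T[:,0].min()-hx+.0065; y=(T[:,1].min()+T[:,1].max())/2
print('axis x from flat',ax,'from back',ax2,'y',y)
# dash
m=(I.max(2)<75).astype(np.uint8);m[:93]=0;m[113:]=0;m[:,270:][:,25:]=0;m[:,:275]=0
v,u=np.where(m);D=A.inv().apply(ray(c,u,v,.061)-p);print('dash',D.mean(0),len(u))
bez=((I.max(2)<75)|((I[...,0]-I[...,2])>50)).astype(np.uint8);bez[:120]=0;bez[168:]=0;bez[:,:255]=0;bez[:,312:]=0
k=max(cv2.findContours(bez,0,cv2.CHAIN_APPROX_NONE)[0],key=cv2.contourArea)[:,0];B=A.inv().apply(ray(c,k[:,0],k[:,1],.062)-p)[:,:2]
f=least_squares(lambda q:np.hypot(*(B-q[:2]).T)-q[2],[.056,0,.017],loss='soft_l1',f_scale=.0005).x;print('bezel',f.round(4))
# knob front arc
k=[]
for u in range(249-0,320):
    if 280<=u<=294: continue
    v=np.where(I[205:243,u].max(1)<42)[0]
    if len(v) and v[0]<31: k.append((u,205+v[0]-.5))
k=np.array(k)
for z in (.1575,.1755):
    K=A.inv().apply(ray(c,k[:,0],k[:,1],z)-p)[:,:2]
    f=least_squares(lambda q:np.hypot(*(K-q[:2]).T)-q[2],[0,0,.022],loss='soft_l1',f_scale=.0005).x
    g=least_squares(lambda q:np.hypot(*(K-q[:2]).T)-.022,[0,0],loss='soft_l1',f_scale=.0005).x
    print('knob z',z,f.round(4),g.round(4),len(k))
m=(I.min(2)>90).astype(np.uint8);m[:240]=0;m[270:]=0;m[:,:278]=0;m[:,290:]=0
v,u=np.where(m);L=A.inv().apply(ray(c,u,v,p[2]+.018)-p)[:,:2];g=cv2.fitLine((L*1e3).astype(np.float32),2,0,.01,.01).ravel();print('line',g,len(u))
E
```

```text
143 [37, 51, 64, 60, 53, 60, 63, 59, 70, 62, 61, 61, 65, 59, 62, 52, 44]
144 [53, 85, 96, 90, 95, 98, 94, 93, 95, 94, 95, 91, 91, 94, 99, 87, 46]
145 [95, 203, 229, 229, 228, 219, 224, 217, 218, 220, 219, 224, 225, 229, 237, 181, 62]
148 [39, 134, 168, 173, 171, 168, 172, 175, 177, 176, 174, 175, 178, 182, 164, 107, 39]
152 [43, 46, 39, 39, 105, 143, 156, 162, 165, 176, 199, 177, 96, 34, 29, 44, 41]
153 [46, 39, 41, 30, 26, 47, 84, 111, 107, 97, 75, 49, 35, 43, 45, 41, 47]
154 [42, 49, 43, 43, 40, 39, 37, 37, 36, 37, 43, 33, 39, 44, 46, 39, 45]
stem extents tool x 0.051323913512549425 0.058746159442501354 y -0.008872127960073074 0.0036673851283544633
axis x from flat 0.05818240105323961 from back 0.05738767190181117 y -0.0026023714158593053
dash [ 0.09234434 -0.00214312  0.11675756] 47
bezel [ 0.0573 -0.0021  0.0164]
knob z 0.1575 [ 0.0006 -0.0006  0.0215] [-0.0001 -0.0007] 50
knob z 0.1755 [ 0.0083 -0.0007  0.0193] [ 0.0051 -0.0006] 50
line [ 0.9998218  -0.01887882 11.930279   -0.7259353 ] 80
```

Relative move to the stem in tool axes: dx≈0.0575, dy≈−0.0017. I'll hover first.

Request:
{"name": "nudge_tcp", "arguments": {
  "plan": {"sx": [0.03, 0.0575, 0.0575, 0.0575, 0.0575, 0.0575, 0.0575, 0.0575, 0.0575], "sy": [-0.0017, -0.0017, -0.0017, -0.0017, -0.0017, -0.0017, -0.0017, -0.0017, -0.0017], "sz": [0, 0.02, 0.05, 0.068, 0.07, 0.07, 0.07, 0.07, 0.07], "drx": [0, 0, 0, 0, 0, 0, 0, 0, 0], "dry": [0, 0, 0, 0, 0, 0, 0, 0, 0], "drz": [0, 0, 0, 0, 0, 0, 0, 0, 0]}
}}

```text
time_s: 16.53
tcp_pos: [0.4822, 0.1139, 0.1095]
eef_rot: [-179.9, -0.1, -1.5]
contact_force: [0.5, 0.2, -1.5]
gripper_width: 0.0116
gripper_force: 40.0
```

```bash
python3 - <<'E'
from h import *
from plant import r, vision, job
s=r.get_state();print(s['tcp_pos'],s['contact_force'],s['moment'],s['time_s'])
A=R.from_euler('xyz',[180,0,-1.63],degrees=True)
print('target',np.array([.42411,.11192,.17776])+A.apply([.0575,-.0017,.07]))
E
```

```text
[0.48218101 0.1138504  0.10952646] [ 0.47880379  0.19975113 -1.51620059] [-0.02280347  0.05224413 -0.04520708] 16.5333
target [0.48163509 0.11198372 0.10776   ]
```

Request:
{"name": "nudge_tcp", "arguments": {
  "plan": {"sx": [0, 0, 0, 0, 0, 0], "sy": [0, 0, 0, 0, 0, 0], "sz": [0, 0, 0, 0, 0, 0], "drx": [0, 0, 0, 0, 0, 0], "dry": [0, 0, 0, 0, 0, 0], "drz": [0, 0, 0, 0, 0, 0]}
}}

```text
time_s: 17.03
tcp_pos: [0.4814, 0.1134, 0.1081]
eef_rot: [-180.0, -0.0, -1.5]
contact_force: [-0.3, -1.0, 0.2]
gripper_width: 0.0115
gripper_force: 40.0
```

```bash
python3 - <<'E'
from h import *
from plant import r, vision, job
P=[]
for i in range(3):
    P.append(r.get_state()['tcp_pos'])
    vision.capture('wrist') if i<2 else 0
P=np.array(P);print(P, togo(r,[.48164,.11198,.10776],-1.6))
E
```

```text
[[0.48143194 0.11340732 0.10805482]
 [0.48140963 0.11338448 0.10802338]
 [0.48142331 0.11336881 0.10798512]] (array([0.0003, 0.0014, 0.0002]), array([0.  , 0.01, 0.11]))
```

Request:
{"name": "nudge_tcp", "arguments": {
  "plan": {"sx": [0.0003, 0.0003, 0.0003, 0.0003, 0.0003, 0.0003], "sy": [0.0013, 0.0013, 0.0013, 0.0013, 0.0013, 0.0013], "sz": [0, 0, 0, 0, 0, 0], "drx": [0, 0, 0, 0, 0, 0], "dry": [0, 0, 0, 0, 0, 0], "drz": [0, 0, 0, 0, 0, 0]}
}}

```text
time_s: 17.63
tcp_pos: [0.4817, 0.1121, 0.108]
eef_rot: [-180.0, 0.0, -1.5]
contact_force: [0.3, 0.4, -1.1]
gripper_width: 0.012
gripper_force: 40.0
```

```bash
python3 - <<'E'
from h import *
from plant import r, vision, job
s=r.get_state();p=s['tcp_pos'];A=R.from_euler('xyz',s['eef_rot'],degrees=True)
print(*togo(r,[.48164,.11198,.10776],-1.6))
c=vision.capture('wrist');np.savez('/tmp/w7.npz',**c)
I=c['frame'];u,v=proj(c,p+A.apply([.035,-.0007,p[2]-.061]))[0].round(1);print('dash expected',u,v)
ui,vi=int(u),int(v)
sub=I[vi-25:vi+25,ui-25:ui+25].max(2)
cv2.imwrite('pics/w7.png',cv2.resize(I[140:280,200:370,::-1],(765,595)[:2],interpolation=0))
E
```

```text
[-0.0001  0.0001  0.0003] [-0.   0.   0.1]
dash expected 286.0 183.7
```

View pics/w7.png

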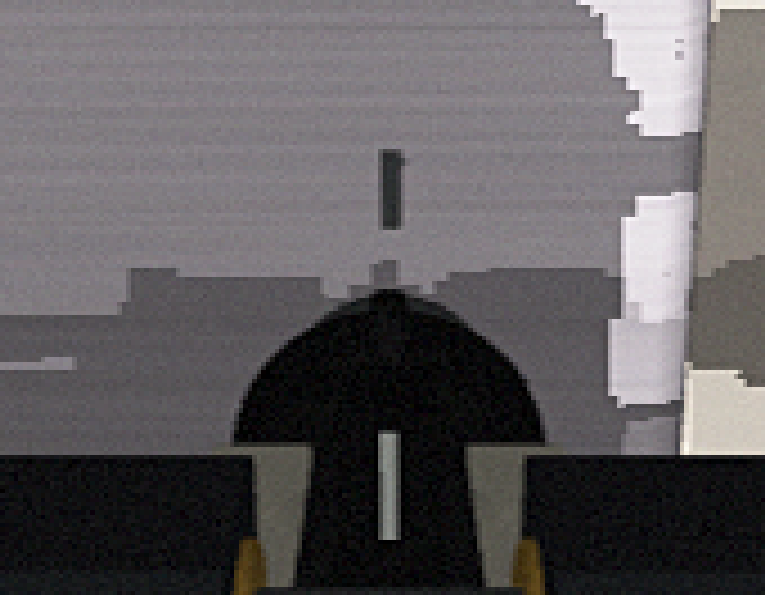

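The dash (column 390) lines up with the knob's line and nose (389), so y and yaw are good. A 0.4 mm nudge in −x remains. Now I'll insert slowly.

Request:
{"name": "nudge_tcp", "arguments": {
  "plan": {"sx": [-0.0004, -0.0004, -0.0004, -0.0004, -0.0004, -0.0004, -0.0004], "sy": [0, 0, 0, 0, 0, 0, 0], "sz": [0.002, 0.004, 0.005, 0.006, 0.007, 0.007, 0.007], "drx": [0, 0, 0, 0, 0, 0, 0], "dry": [0, 0, 0, 0, 0, 0, 0], "drz": [0, 0, 0, 0, 0, 0, 0]}
}}

```text
time_s: 18.27
tcp_pos: [0.4812, 0.112, 0.1009]
eef_rot: [180.0, 0.0, -1.5]
contact_force: [0.5, -0.4, 0.9]
gripper_width: 0.0113
gripper_force: 40.0
```

Request:
{"name": "nudge_tcp", "arguments": {
  "plan": {"sx": [0, 0, 0, 0, 0], "sy": [0, 0, 0, 0, 0], "sz": [0.0005, 0.001, 0.0015, 0.002, 0.002], "drx": [0, 0, 0, 0, 0], "dry": [0, 0, 0, 0, 0], "drz": [0, 0, 0, 0, 0]}
}}

```text
time_s: 18.68
tcp_pos: [0.4812, 0.112, 0.0989]
eef_rot: [180.0, 0.0, -1.5]
contact_force: [-0.4, -0.1, -1.0]
gripper_width: 0.012
gripper_force: 40.0
```

The knob's underside is already 3 mm below the stem top with no force, so it is on. I'll carry on down.

Request:
{"name": "nudge_tcp", "arguments": {
  "plan": {"sx": [0, 0, 0, 0, 0, 0, 0, 0], "sy": [0, 0, 0, 0, 0, 0, 0, 0], "sz": [0.0015, 0.003, 0.0045, 0.006, 0.0075, 0.009, 0.009, 0.009], "drx": [0, 0, 0, 0, 0, 0, 0, 0], "dry": [0, 0, 0, 0, 0, 0, 0, 0], "drz": [0, 0, 0, 0, 0, 0, 0, 0]}
}}

```text
time_s: 19.35
tcp_pos: [0.4811, 0.112, 0.0898]
eef_rot: [180.0, 0.0, -1.5]
contact_force: [-1.6, -0.2, -2.0]
gripper_width: 0.0114
gripper_force: 40.0
```

Request:
{"name": "nudge_tcp", "arguments": {
  "plan": {"sx": [0, 0, 0, 0, 0], "sy": [0, 0, 0, 0, 0], "sz": [0.001, 0.002, 0.003, 0.003, 0.003], "drx": [0, 0, 0, 0, 0], "dry": [0, 0, 0, 0, 0], "drz": [0, 0, 0, 0, 0]}
}}

```text
time_s: 19.77
tcp_pos: [0.4812, 0.112, 0.0871]
eef_rot: [180.0, 0.0, -1.5]
contact_force: [-3.7, -1.2, 2.7]
gripper_width: 0.0118
gripper_force: 40.0
```

Request:
{"name": "nudge_tcp", "arguments": {
  "plan": {"sx": [-0.0003, -0.0003, -0.0003, -0.0003, -0.0003], "sy": [0, 0, 0, 0, 0], "sz": [0.001, 0.002, 0.003, 0.003, 0.003], "drx": [0, 0, 0, 0, 0], "dry": [0, 0, 0, 0, 0], "drz": [0, 0, 0, 0, 0]}
}}

```text
time_s: 20.18
tcp_pos: [0.4812, 0.112, 0.0843]
eef_rot: [180.0, -0.0, -1.5]
contact_force: [-4.4, -0.8, 5.5]
gripper_width: 0.0118
gripper_force: 40.0
```

Request:
{"name": "nudge_tcp", "arguments": {
  "plan": {"sx": [0, 0, 0, 0], "sy": [0, 0, 0, 0], "sz": [0.0005, 0.001, 0.001, 0.001], "drx": [0, 0, 0, 0], "dry": [0, 0, 0, 0], "drz": [0, 0, 0, 0]}
}}

```text
time_s: 20.52
tcp_pos: [0.4812, 0.112, 0.0834]
eef_rot: [180.0, -0.0, -1.5]
contact_force: [-3.5, -2.0, 7.2]
gripper_width: 0.0116
gripper_force: 40.0
```

Request:
{"name": "nudge_tcp", "arguments": {
  "plan": {"sx": [0, 0, 0, 0], "sy": [0, 0, 0, 0], "sz": [0.0004, 0.0008, 0.0008, 0.0008], "drx": [0, 0, 0, 0], "dry": [0, 0, 0, 0], "drz": [0, 0, 0, 0]}
}}

```text
time_s: 20.85
tcp_pos: [0.4812, 0.112, 0.0827]
eef_rot: [180.0, -0.0, -1.5]
contact_force: [-4.0, -2.1, 7.5]
gripper_width: 0.0115
gripper_force: 40.0
```

Request:
{"name": "nudge_tcp", "arguments": {
  "plan": {"sx": [0, 0, 0, 0], "sy": [0, 0, 0, 0], "sz": [0.0004, 0.0008, 0.0008, 0.0008], "drx": [0, 0, 0, 0], "dry": [0, 0, 0, 0], "drz": [0, 0, 0, 0]}
}}

```text
time_s: 21.18
tcp_pos: [0.4813, 0.112, 0.0826]
eef_rot: [180.0, -0.0, -1.5]
contact_force: [-6.2, -2.2, 15.5]
gripper_width: 0.0116
gripper_force: 40.0
```

Request:
{"name": "nudge_tcp", "arguments": {
  "plan": {"sx": [0, 0, 0, 0], "sy": [0, 0, 0, 0], "sz": [0.0003, 0.0005, 0.0005, 0.0005], "drx": [0, 0, 0, 0], "dry": [0, 0, 0, 0], "drz": [0, 0, 0, 0]}
}}

```text
time_s: 21.52
tcp_pos: [0.4814, 0.1121, 0.0825]
eef_rot: [-180.0, -0.1, -1.5]
contact_force: [-8.4, -1.7, 20.7]
gripper_width: 0.0118
gripper_force: 40.0
```

Hard stop reached at the expected height: the underside is about 62.5 mm up and the push is 20 N. The knob is held, so I'll hand in.

```bash
python3 -c "
from plant import r, vision, job
print(job.close_job())"
```

```text
the job is handed in; nothing more can be done
None
```

I handed the job in at about 21.5 s: the cap lies flat in the burner recess and is released, and the knob is fully on the stem, still held pressed in at its hard stop with about 20 N.

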